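Show a ground-glass stopper to the inspection camera

ROBOT

A 6-joint arm with a two-finger parallel gripper is mounted at the origin on a cart in front of the work surface, level with it; the furniture and walls round the work are solid. World frame = base frame: x ahead of the robot, y to its left, z up, the work surface at z = 0. Lengths are in m, angles in rad, forces in N, time in s.
With the tool pointing down it reaches from about 0.425 to 0.95 m from the base axis. Payload 3.5 kg.
Tool frame: the origin (TCP) lies midway between the tips of the shut fingers; the grasp point (between the pads) lies 19 mm behind it; z points along the fingers, y is the line along which they close (so a half turn about z gives the same grasp; the last joint's range is limited). The gripper opens to 85 mm and grips with 20 to 120 N. Pads are 22 mm wide; open, the fingers measure 114 mm over their backs; the gripper's body (76 mm by 85 mm) begins 54 mm behind the grasp point. The pads swing forward as they close: fully open they stand 13 mm farther back than shut.
Start: joints at [-1.285, 0.286, 1.577, -0, 1.279, -0.15], TCP at [0.285, -0.612, 0.231] pointing down, gripper open.
Joint ranges: [-2.77, 2.77], [-0.9, 2.22], [0.21, 2.48], [-1.53, 4.67], [0.24, 2.81], [-2.84, 2.84]. Speed limits (rad/s): [2.79, 2.79, 3.14, 3.14, 3.14, 3.14].

INTERFACE

Orientations are given as a unit quaternion [x, y, z, w].
In Python, from plant import ctrl gives the robot as it stands.
- The arm moves only by the tool send_rows, never from a script. Its argument "series" is a list that holds one entry, the list of rows, each a list of 7 numbers: the shift along the tool's x, y, z in cm, then the turn, a rotation vector about the tool's x, y, z in rad, then the opening, from -1 (shut) to 1 (fully open). In form: [[[x, y, z, rx, ry, rz, jaw], ...]]. A call has 1 to 10 rows; each row shifts and turns the commanded pose from where the row before left it, along the tool's axes as they then stand; what a row does not reach is not made up. A row lasts 1/8 s, in which the tool goes at most 62.5 mm and 10.7 degrees, less where a joint would pass 70% of its speed; a pose out of reach is approached as far as the arm can. A call is refused whole if a number of a shift passes 6.25 or a number of a turn 0.188, either way. A call with a gripper value outside its range is refused whole. The fingers move at their own pace and stop on an object; "force" is the grip in N (left out, the last holds). Time passes only in rows, so rows that do not move let the fingers close. It gives the time, the measured TCP pose, the force, the opening and the grip force at its end, in the units of the state.
- ctrl.get_state(): the state, without advancing time (a new reading comes with each control period).
- ctrl.read_camera(name): name is "scene" or "top" or "wrist"; returns a dict with "img" (384x512x3 uint8, red, green, blue), "fx", "fy", "cx", "cy" (pixels), "R" (3x3) and "t" (3): a world point X has camera coordinates R X + t; the wrist camera has in their place "hand_eye" (4x4, takes a point from camera to tool coordinates, whose origin is the TCP and whose axes are the flange's). Camera axes: x right, y down, z forward; pixel columns grow to the right and rows downward; lengths in m; the calibration is good to about 2 mm. A picture is of the moment at which its call begins: read the wrist's pose just before it. There is no depth.
- ctrl.sign_off(): hands the job in; it is judged then, once.
The state is a dict: "time": time; "qpos": joint angles; "dq": joint speeds; "joint_efforts": joint torques, N m; "eef_pos": TCP position; "tcp_rot": TCP orientation; "contact_force": force on the tool from outside, world axes, zero at the start; "wrist_torque": the same for the moment, N m; "opening": opening from 0.0 (shut) to 1.0 (fully open); "finger_force": force on a finger pad.
Only numpy, scipy, OpenCV 4.12 (cv2) and the standard library are available. Lean on these libraries where they do the work, as an engineer would, in place of code of your own. Each camera call takes 0.05 s, during which the arm holds its last target. There are 200 camera calls.

TASK

Take the glass stopper out of the wooden block and hold it up in front of the inspection camera for a check of its ground cone: on the lens axis, its middle about 12 cm from the front of the lens, narrow end pointing straight at the lens. Finish while still holding it there, steady in the air. Do not knock the camera, and leave the corks in the block and the bottle and yellow clip on the bench where they are.

Things in the scene. Friction and masses are not known exactly. Their poses are not given: they have to be found in the camera images.
- glass_stopper: Ground-glass stopper, clear whitish, 59 mm tall, about 40 g, standing on its narrow end in any one of the block's three recesses. Origin: centre of the narrow end's face; z runs along its axis to the head (up, as it stands). Cone at most 24 mm wide from z = 0 to 38 mm; round head 33 mm wide from z = 38 to 59 mm: grip it there. Turn about z does not matter.
- stopper_mid (a point): The stopper's middle: the point on its axis 30 mm from the narrow end.
- block: Brown hardwood block fixed to the bench, 64 x 220 x 24 mm (x, y, z). Origin: centre of its underside. Three recesses 28 mm wide and 12 mm deep (floor 12 mm above the bench) in a row along its y axis, at y = -75, 0 and +75 mm. Place and turn vary. A tall vacuum pump with a display stands behind the block; the clear space for a wide gripper body is along the row.
- camera: Inspection camera fixed to the bench: dark base plate 115 x 105 x 8 mm, aluminium yoke, tilted blue body, black lens barrel with white ring light. Origin: on the bench, mid-width, 20 mm behind the lens's front glass seen from above. At zero turn the lens looks to -x (the robot) and 60 degrees up from level. Place and turn about the vertical vary, the 60 degrees do not.
- lens: The lens and camera body. Origin: centre of the lens's front glass, 115 mm above the bench, at (-20, 0, 115) mm in the camera's frame. Its z axis is the optical axis, out of the lens, away from the camera; 34 mm wide barrel, ring light 62 mm wide.
- view_point (a point): Where the stopper's middle is to be held: on the optical axis, 120 mm in front of the front glass (219 mm above the bench). Same axes as the lens: z points away from the lens, so the stopper's z axis (towards its head) must point along this z.
- cork_large: Tapered cork, 26 mm wide, 26 mm tall, standing in another recess of the block. Origin: centre of its underside. Leave alone.
- cork_small: Tapered cork, 22 mm wide, 24 mm tall, standing in another recess of the block. Origin: centre of its underside. Leave alone.
- sample_bottle: Brownish sample bottle with a white cap, 53 mm wide, 108 mm tall, standing on the bench between the block and the camera. Origin: centre of its underside. Leave alone.
- yellow_clip: Yellow plastic joint clip, 40 x 39 x 10 mm, lying on the bench near the camera. Origin: centre of its underside. Leave alone.

How it is judged:
By the outcome, as a careful person would: the job done as asked, in the order asked, and still so for the second after the job is handed in, while the arm keeps its last pose, push and grip.
It also fails if it takes over 35 s, if anything falls off the work surface, if the arm or the gripper's body presses on something with over 40 N, if the wrist force passes 120 N, or if a joint passes its speed limit or range.

## Working session

There is one attempt and no reset: what is moved stays moved. The work goes in short steps, Python scripts to look and compute and a tool call to move; the robot and the scene stay as the last step left them, time stands still between calls to the robot, and variables do not carry over. Pictures are saved under pics/ and viewed, at most 10 in all, crops included, and the job is handed in when it is done.

Besides the shell and the picture viewer there is one more tool, called as name(argument=value, ...), one argument or row to a line, values as JSON. send_rows: Moves the arm, as the interface text tells. Its arguments: {"type":"object","properties":{"series":{"type":"array"},"force":{"type":"number"}},"required":["series"]}

```bash
mkdir -p pics; ls
python3 - <<'E'
from plant import ctrl
import cv2,numpy as np,pickle
d={n:ctrl.read_camera(n) for n in ("scene","top")}
pickle.dump(d,open("cams.pkl","wb"))
for n in d:
    cv2.imwrite(f"pics/{n}.png",cv2.resize(d[n]["img"][:,:,::-1],(800,600),interpolation=cv2.INTER_CUBIC))
    print(n,d[n]["fx"],d[n]["cx"],d[n]["cy"],-d[n]["R"].T@d[n]["t"])
print(ctrl.get_state())
E
```

```text
pics
scene 373.51055804755464 251.73814316008375 194.6117914633343 [-0.10881796  0.80409098  0.60990049]
top 399.09795042662756 260.2682273695593 191.2200236881214 [0.3421419  0.04646805 1.52486065]
{'time': 0.1, 'qpos': array([-1.28502700e+00,  2.87102014e-01,  1.57806336e+00,  2.62673009e-05,
        1.27860028e+00, -1.50005127e-01]), 'dq': array([ 0.00032777, -0.00193689, -0.00350425,  0.00091543, -0.00039413,
        0.00115747]), 'joint_efforts': array([ 1.41307100e-03, -4.07297230e+01, -2.93699741e+01, -1.25263109e-04,
        3.41068851e-03, -8.74308796e-06]), 'eef_pos': array([ 0.28478253, -0.61131457,  0.23005113]), 'tcp_rot': array([ 9.76356585e-01,  2.16163454e-01, -6.11535692e-05, -1.08485320e-03]), 'contact_force': array([ 0.55902898,  0.55334289, -1.29562354]), 'wrist_torque': array([-0.01907287, -0.02062497, -0.0295016 ]), 'finger_force': 0.0, 'opening': 1.0033293875354214}
```

View pics/scene.png

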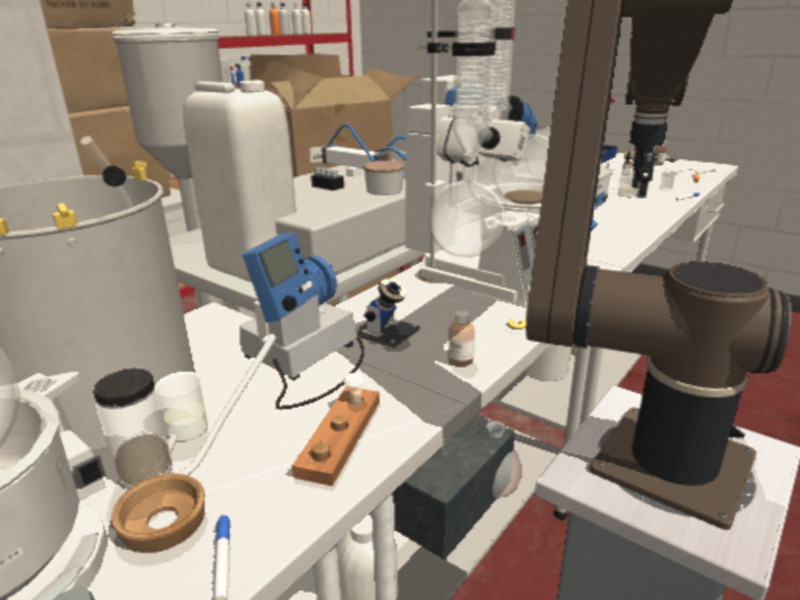

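View pics/top.png

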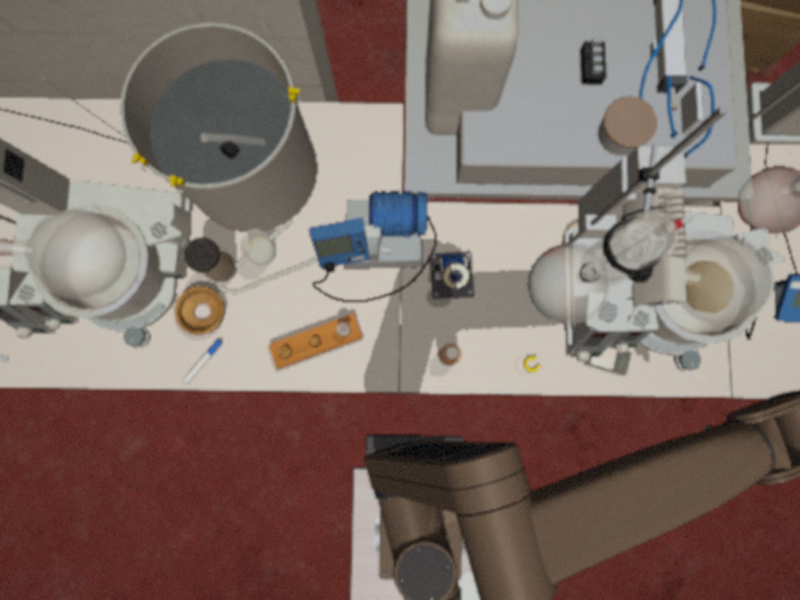

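The scene view shows the stopper at (356,385), in the block's recess nearest the camera. The camera is at (383,300), the bottle at (461,340) and the clip at (517,322). The top view shows the block at (316,340), stopper at (343,325), camera at (455,275) and bottle at (450,353).

```bash
cat > h.py <<'E'
import numpy as np,cv2,pickle
from scipy.spatial.transform import Rotation as Rot
def ray(c,uv):
    d=c["R"].T@np.array([(uv[0]-c["cx"])/c["fx"],(uv[1]-c["cy"])/c["fy"],1]); return -c["R"].T@c["t"],d/np.linalg.norm(d)
def plane(c,uv,z):
    o,d=ray(c,uv); return o+d*(z-o[2])/d[2]
def tri(c1,u1,c2,u2):
    A=[];b=[]
    for c,u in((c1,u1),(c2,u2)):
        o,d=ray(c,u);P=np.eye(3)-np.outer(d,d);A.append(P);b.append(P@o)
    X=np.linalg.solve(A[0]+A[1],b[0]+b[1]); return X,[np.linalg.norm(A[i]@X-b[i]) for i in(0,1)]
def proj(c,X):
    p=c["R"]@np.array(X)+c["t"]; return np.array([c["fx"]*p[0]/p[2]+c["cx"],c["fy"]*p[1]/p[2]+c["cy"]])
E
python3 - <<'E'
from h import *
d=pickle.load(open("cams.pkl","rb"));t,s=d["top"],d["scene"]
hsv=cv2.cvtColor(t["img"],cv2.COLOR_RGB2HSV)
m=cv2.inRange(hsv,(5,120,60),(18,255,255));m[:,:165]=0;m[:,240:]=0;m[:190]=0;m[245:]=0
m=cv2.morphologyEx(m,cv2.MORPH_CLOSE,np.ones((9,9)))
c=max(cv2.findContours(m,0,2)[0],key=cv2.contourArea)
r=cv2.minAreaRect(c);B=np.array([plane(t,p,.024)[:2] for p in cv2.boxPoints(r)])
print("block rect",r,"\n",B.round(4),"centre",B.mean(0).round(4),np.linalg.norm(np.diff(B,axis=0),axis=1))
ct=t["img"][150:250,200:350,::-1];cs=s["img"][165:285,200:350,::-1]
a=cv2.resize(ct,None,fx=5.3,fy=5.3,interpolation=cv2.INTER_CUBIC)[:, :795];b=cv2.resize(cs,None,fx=5,fy=5,interpolation=cv2.INTER_CUBIC)
cv2.imwrite("pics/ct.png",a);cv2.imwrite("pics/cs.png",b)
E
```

```text
block rect ((201.44876098632812, 217.8609619140625), (16.346923828125, 57.831565856933594), 69.775146484375) 
 [[0.4394 0.3708]
 [0.518  0.1692]
 [0.4602 0.1464]
 [0.3825 0.3471]] centre [0.45   0.2584] [0.21635159 0.06211412 0.21522048]
```

View pics/ct.png

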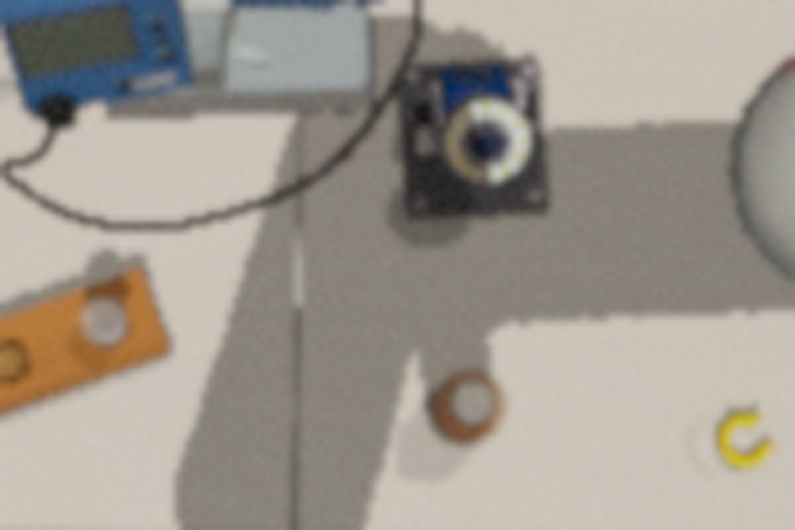

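View pics/cs.png

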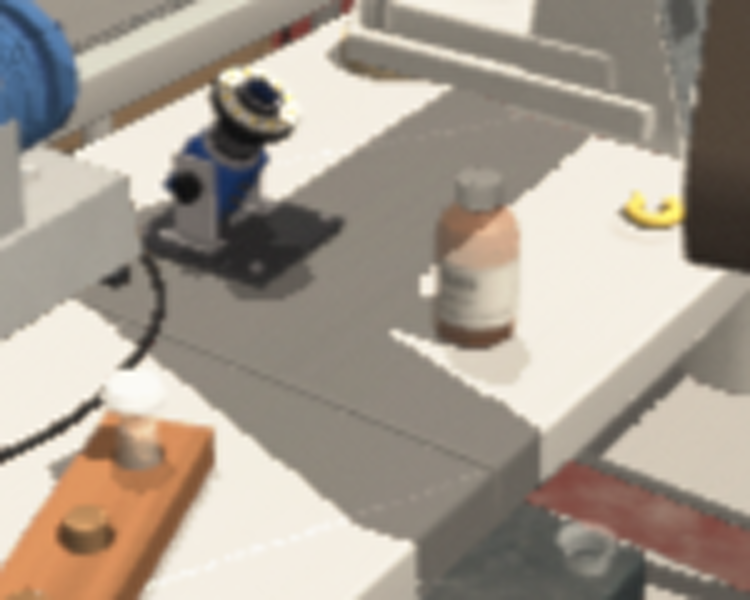

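Run:
```python
from h import *
d=pickle.load(open("cams.pkl","rb"));t,s=d["top"],d["scene"]
T=lambda u,v:(u/5.3+200-.4,v/5.3+150-.4); S=lambda u,v:(u/5+200-.4,v/5+165-.4)
C=np.array([plane(t,T(*p),.008)[:2] for p in((403,68),(533,58),(548,210),(407,215))]);print("base corners",C.round(4),C.mean(0))
fwd=(C[3]-C[0]+C[2]-C[1]);lft=(C[0]-C[1]+C[3]-C[2])
print("turn by fwd,left deg",np.degrees([np.arctan2(-fwd[1],-fwd[0]),np.arctan2(-lft[0],lft[1])]),np.linalg.norm(fwd)/2,np.linalg.norm(lft)/2)
print("lens plane",plane(t,T(488,142),.115),plane(t,T(487,138),.115))
print("lens tri",tri(t,T(488,142),s,S(257,102)))
print("stopper",tri(t,T(104,322),s,S(135,392)))
b=np.array([.45,.2584]);u=np.array([.518-.4394,.1692-.3708]);u/=np.linalg.norm(u);print("recess",b+.075*u,"turn",np.degrees(np.arctan2(u[0],-u[1])))
print("cap",tri(t,T(472,403),s,S(480,187)), plane(t,T(743,440),.01))
```

```text
base corners [[ 0.6702 -0.019 ]
 [ 0.6791 -0.1143]
 [ 0.5667 -0.1251]
 [ 0.5615 -0.0229]] [ 0.61936748 -0.07032879]
turn by fwd,left deg [3.80948835 4.09758287] 0.11077448115432514 0.09898443323896677
lens plane [ 0.59678804 -0.07242669  0.115     ] [ 0.59952829 -0.07174094  0.115     ]
lens tri (array([ 0.59812456, -0.07327244,  0.10655928]), [np.float64(0.00022978009397465226), np.float64(0.00022978009397478963)])
stopper (array([0.47528078, 0.18875636, 0.06411276]), [np.float64(0.00016690689015990632), np.float64(0.00016690689015999414)])
recess [0.47724368 0.18852309] turn 21.29986295035514
cap (array([ 0.42018842, -0.06401922,  0.10004201]), [np.float64(0.0010966937571559238), np.float64(0.001096693757155869)]) [ 0.40254465 -0.26403417  0.01      ]
```

```bash
cat >> h.py <<'E'
def plan(p0,q0,p1,R1,n):
    """per-row tool-frame step (cm, rad) for n equal rows, straight line approx: single first-row frame if no turn"""
    R0=Rot.from_quat(q0); rv=(R0.inv()*R1).as_rotvec(); out=[]
    for k in range(n):
        Rk=R0*Rot.from_rotvec(rv*k/n)
        out.append(np.r_[Rk.inv().apply(np.array(p1)-p0)*100/n,rv/n])
    return np.array(out).round(3)
def down(yaw): # tool x at yaw, z down
    c,s=np.cos(yaw),np.sin(yaw); return Rot.from_matrix(np.array([[c,s,0],[s,-c,0],[0,0,-1]]).T)
def wcam(ctrl):
    st=ctrl.get_state(); c=ctrl.read_camera("wrist")
    W=np.eye(4);W[:3,:3]=Rot.from_quat(st["tcp_rot"]).as_matrix();W[:3,3]=st["eef_pos"]
    M=np.linalg.inv(W@c["hand_eye"]);c["R"]=M[:3,:3];c["t"]=M[:3,3];return c
E
python3 - <<'E'
from h import *
from plant import ctrl
d=pickle.load(open("cams.pkl","rb"));t,s=d["top"],d["scene"]
w=wcam(ctrl);print(w["hand_eye"].round(3),w["fx"])
k=.64
print("pump knob",tri(t,(329*k,267*k),s,(289*k,303*k))[0],"display right-low corner top",tri(t,(368*k,262*k),s,(306*k,312*k))[0],"blue motor",plane(t,(400*k,235*k),.15))
p=ctrl.get_state()["eef_pos"];q=ctrl.get_state()["tcp_rot"];R=Rot.from_quat(q)
for p1 in ([.285,-.34,.25],[.36,-.25,.25],[.44,-.07,.25],[.476,.189,.2]):
    v=R.inv().apply(np.array(p1)-p)*100;print(p1,v.round(2));p=np.array(p1)
# where camera sees lens and base from TCP (.44,-.07,.25)
for yaw in(25,):
    W=np.eye(4);W[:3,:3]=down(np.radians(yaw)).as_matrix();W[:3,3]=[.44,-.07,.25]
    M=np.linalg.inv(W@w["hand_eye"]);w["R"]=M[:3,:3];w["t"]=M[:3,3]
    print(proj(w,[.597,-.0725,.115]),proj(w,[.42,-.064,.1]),proj(w,[.477,.1885,.06]))
E
```

```text
[[ 0.    -0.964 -0.265  0.068]
 [ 1.     0.     0.    -0.   ]
 [-0.    -0.265  0.964 -0.143]
 [ 0.     0.     0.     1.   ]] 334.1773602475317
pump knob [0.59872275 0.21005762 0.18335601] display right-low corner top [0.62939356 0.13451677 0.12577968] blue motor [0.68170527 0.05679113 0.15      ]
[0.285, -0.34, 0.25] [ 11.47 -24.6   -1.93]
[0.36, -0.25, 0.25] [ 1.06e+01 -4.99e+00  1.00e-02]
[0.44, -0.07, 0.25] [ 14.85 -12.94   0.03]
[0.476, 0.189, 0.2] [ 14.19 -21.95   5.04]
[344.75319397  -4.74933216] [237.09266598 192.61481425] [ 9.49620489 11.21521304]
```

Run:
```python
from h import *
from plant import ctrl
st=ctrl.get_state();p=st["eef_pos"];yaw=np.radians(25)
for p1,n in (([.285,-.34,.26],6),([.36,-.25,.26],4),([.44,-.09,.26],4)):
    r=plan(p,down(yaw).as_quat(),p1,down(yaw+.18*n),n);print(r.tolist());p=np.array(p1);yaw+=.18*n
print(np.degrees(yaw))
```

```text
[[1.914, -4.098, -0.496, 0.0, 0.0, -0.18], [2.617, -3.689, -0.496, 0.0, 0.0, -0.18], [3.235, -3.161, -0.496, 0.0, 0.0, -0.18], [3.749, -2.531, -0.496, 0.0, 0.0, -0.18], [4.142, -1.819, -0.496, 0.0, 0.0, -0.18], [4.4, -1.048, -0.496, 0.0, 0.0, -0.18]]
[[2.349, 1.75, 0.0, 0.0, 0.0, -0.18], [1.998, 2.142, 0.0, 0.0, 0.0, -0.18], [1.582, 2.465, 0.0, 0.0, 0.0, -0.18], [1.115, 2.708, 0.0, 0.0, 0.0, -0.18]]
[[1.911, 4.043, 0.0, 0.0, 0.0, -0.18], [1.157, 4.32, 0.0, 0.0, 0.0, -0.18], [0.365, 4.457, 0.0, 0.0, 0.0, -0.18], [-0.439, 4.451, 0.0, 0.0, 0.0, -0.18]]
169.38536437296744
```

send_rows(
  series=[
    [[1.9,-4.1,-0.5,0,0,-0.18,1],[2.6,-3.7,-0.5,0,0,-0.18,1],[3.2,-3.2,-0.5,0,0,-0.18,1],[3.75,-2.5,-0.5,0,0,-0.18,1],[4.1,-1.8,-0.5,0,0,-0.18,1],[4.4,-1.0,-0.5,0,0,-0.18,1]],
  ],
)

```text
time: 0.9
eef_pos: [0.2849, -0.3397, 0.2611]
tcp_rot: [0.724, 0.689, 0.0, -0.0]
contact_force: [0.9, 0.6, 0.1]
opening: 0.998
finger_force: 0.0
```

send_rows(
  series=[
    [[2.35,1.75,0,0,0,-0.18,1],[2,2.1,0,0,0,-0.18,1],[1.6,2.5,0,0,0,-0.18,1],[1.1,2.7,0,0,0,-0.18,1],[1.9,4.0,0,0,0,-0.18,1],[1.2,4.3,0,0,0,-0.18,1],[0.4,4.5,0,0,0,-0.18,1],[-0.4,4.5,0,0,0,-0.18,1],[0,0,0,0,0,0,1],[0,0,0,0,0,0,1]],
  ],
)

```text
time: 2.15
eef_pos: [0.4389, -0.0904, 0.2611]
tcp_rot: [0.093, 0.996, -0.0, -0.0]
contact_force: [-0.6, 0.2, 0.3]
opening: 1.001
finger_force: 0.0
```

Run:
```python
from h import *
from plant import ctrl
w=wcam(ctrl);pickle.dump(w,open("w1.pkl","wb"));st=ctrl.get_state();print(st["eef_pos"],st["tcp_rot"],st["qpos"])
cv2.imwrite("pics/w1.png",cv2.resize(w["img"][:,:,::-1],(800,600),interpolation=cv2.INTER_CUBIC))
```

```text
[ 0.43882645 -0.09085341  0.26112665] [ 9.34772767e-02  9.95621376e-01 -1.26087050e-04 -2.43795223e-04] [-4.31028494e-01 -2.60066131e-01  2.07427906e+00 -4.11463592e-04
  1.32775635e+00 -1.81449782e+00]
```

View pics/w1.png

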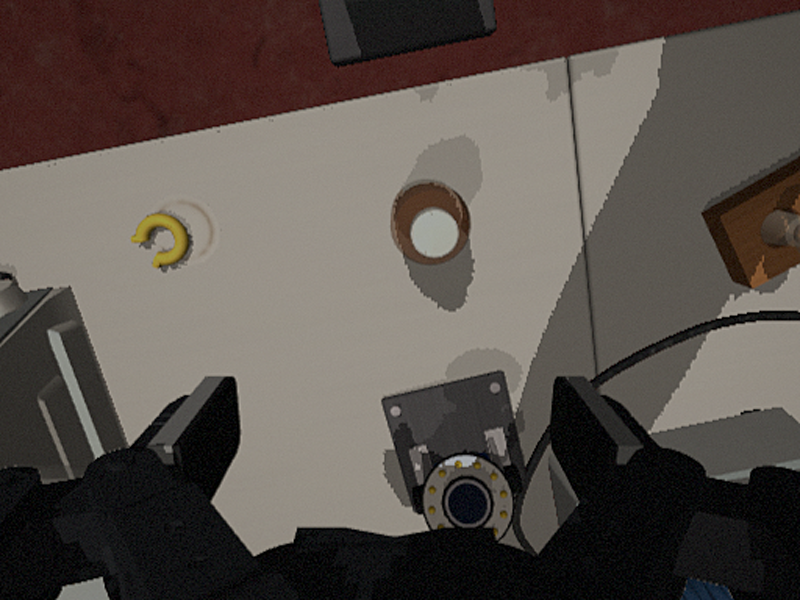

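The wrist view shows the lens glass at (467,503), the base plate's front corners at (384,400) and (501,372), the bottle cap at (435,233) and the stopper at about (785,230).

Run:
```python
from h import *
w=pickle.load(open("w1.pkl","rb"));d=pickle.load(open("cams.pkl","rb"));t=d["top"]
K=lambda u,v:((u+.5)*.64-.5,(v+.5)*.64-.5)
a,b=plane(w,K(384,400),.008),plane(w,K(501,372),.008);print(a,b,np.linalg.norm(a-b),"turn by front edge",np.degrees(np.arctan2(-(a-b)[0],(a-b)[1])) , np.degrees(np.arctan2((b-a)[0],-(b-a)[1])))
h1,h2=plane(w,K(396,411),.009),plane(w,K(495,388),.009);print("holes",h1,h2,np.degrees(np.arctan2((h2-h1)[0],(h1-h2)[1])))
l=plane(w,K(467,503),.115);print("lens",l,"ring",plane(w,K(468,500),.115))
m=(a+b)/2;print("mid->lens turn",np.degrees(np.arctan2((l-m)[1],(l-m)[0])))
print(tri(w,K(467,503),t,(488/5.3+199.6,141/5.3+149.6)))
```

```text
[ 0.5676906  -0.12296923  0.008     ] [ 0.56069805 -0.02403037  0.008     ] 0.09918565896084353 turn by front edge -175.9573171579942 -175.9573171579942
holes [ 0.57894599 -0.11492816  0.009     ] [ 0.5734562  -0.03090198  0.009     ] -176.2619360793256
lens [ 0.59659085 -0.07199871  0.115     ] ring [ 0.59448821 -0.07103319  0.115     ]
mid->lens turn 2.6528941765378953
(array([ 0.59765318, -0.07225194,  0.11371857]), [np.float64(0.0002841032533514639), np.float64(0.0002841032533514465)])
```

Run:
```python
from h import *
from plant import ctrl
st=ctrl.get_state()
print(plan(st["eef_pos"],st["tcp_rot"],[.476,.1887,.17],down(np.radians(201.3)),8).tolist())
```

```text
[[0.193, 3.52, 1.138, -0.0, -0.0, -0.07], [-0.053, 3.525, 1.138, -0.0, -0.0, -0.07], [-0.299, 3.513, 1.138, -0.0, -0.0, -0.07], [-0.543, 3.483, 1.138, -0.0, -0.0, -0.07], [-0.785, 3.437, 1.138, -0.0, -0.0, -0.07], [-1.023, 3.374, 1.139, -0.0, -0.0, -0.07], [-1.256, 3.294, 1.139, -0.0, -0.0, -0.07], [-1.483, 3.198, 1.139, -0.0, -0.0, -0.07]]
```

send_rows(
  series=[
    [[0.19,3.52,1.14,0,0,-0.07,1],[-0.05,3.52,1.14,0,0,-0.07,1],[-0.3,3.51,1.14,0,0,-0.07,1],[-0.54,3.48,1.14,0,0,-0.07,1],[-0.79,3.44,1.14,0,0,-0.07,1],[-1.02,3.37,1.14,0,0,-0.07,1],[-1.26,3.29,1.14,0,0,-0.07,1],[-1.48,3.2,1.14,0,0,-0.07,1],[0,0,0,0,0,0,1],[0,0,0,0,0,0,1]],
  ],
)

```text
time: 3.45
eef_pos: [0.4761, 0.188, 0.1702]
tcp_rot: [-0.185, 0.983, -0.0, -0.0]
contact_force: [0.1, 0.2, -0.1]
opening: 1.003
finger_force: 0.0
```

Run:
```python
from h import *
from plant import ctrl
w=wcam(ctrl);pickle.dump(w,open("w2.pkl","wb"));st=ctrl.get_state();print(st["eef_pos"],st["tcp_rot"],st["qpos"])
im=cv2.resize(w["img"][:,:,::-1],(800,600),interpolation=cv2.INTER_CUBIC)
p=(proj(w,[.476,.1887,.071])+.5)/.64;print("expected head top",p)
cv2.imwrite("pics/w2.png",im)
```

```text
[0.47627308 0.18788823 0.17044008] [-1.84831982e-01  9.82770096e-01 -1.99465770e-04  1.93393991e-04] [ 1.77578803e-01 -1.53348711e-02  2.02813468e+00 -4.37850975e-04
  1.12840278e+00 -1.76483196e+00]
expected head top [396.41334678 295.45642996]
```

View pics/w2.png

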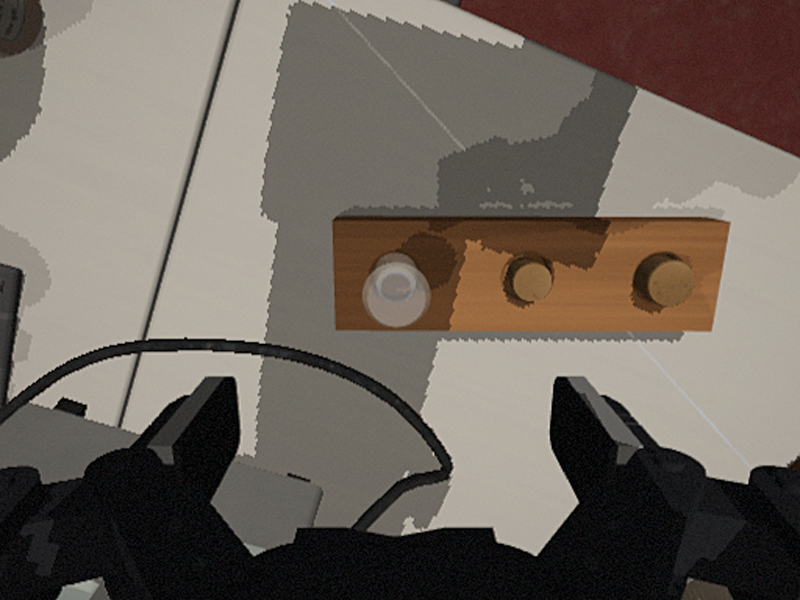

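Aligned: the head is at (396,292) against a predicted (396,295), and the corks at (529,280) and (667,280) are clear of the fingers.

send_rows(
  series=[
    [[0,0.07,3,0,0,0,1],[0,0,3,0,0,0,1],[0,0,3,0,0,0,1],[0,0,2.3,0,0,0,1],[0,0,1.5,0,0,0,1],[0,0,0,0,0,0,1],[0,0,0,0,0,0,1]],
  ],
)

```text
time: 4.38
eef_pos: [0.4766, 0.1897, 0.0432]
tcp_rot: [-0.186, 0.983, -0.0, 0.001]
contact_force: [-0.3, -1.0, 0.0]
opening: 0.998
finger_force: 0.0
```

send_rows(
  series=[
    [[0,0,0,0,0,0,-1],[0,0,0,0,0,0,-1],[0,0,0,0,0,0,-1],[0,0,0,0,0,0,-1],[0,0,0,0,0,0,-1],[0,0,0,0,0,0,-1],[0,0,0,0,0,0,-1],[0,0,0,0,0,0,-1]],
  ],
  force=40,
)

```text
time: 5.38
eef_pos: [0.476, 0.1902, 0.0427]
tcp_rot: [-0.186, 0.983, 0.0, 0.001]
contact_force: [-1.1, 3.0, 5.7]
opening: 0.337
finger_force: 39.6
```

send_rows(
  series=[
    [[0,0,-1,0,0,0,-1],[0,0,-2,0,0,0,-1],[0,0,-4,0,0,0,-1],[0,0,-5,0,0,0,-1],[0,0,-5,0,0,0,-1],[0,0,-3,0,0,0,-1],[0,0,0,0,0,0,-1],[0,0,0,0,0,0,-1]],
  ],
)

```text
time: 6.38
eef_pos: [0.4746, 0.1894, 0.2402]
tcp_rot: [-0.186, 0.983, -0.0, -0.002]
contact_force: [0.4, -0.1, -1.5]
opening: 0.338
finger_force: 39.5
```

Run:
```python
from h import *
from plant import ctrl
w=wcam(ctrl);s=ctrl.read_camera("scene");t=ctrl.read_camera("top");st=ctrl.get_state();print(st)
pickle.dump((w,s,t),open("w3.pkl","wb"))
p=st["eef_pos"];u=proj(s,p).astype(int);print("tcp px in crop",(proj(s,p)-u+30)*10)
cs=cv2.resize(s["img"][u[1]-30:u[1]+30,u[0]-30:u[0]+30,::-1],(600,600),interpolation=cv2.INTER_CUBIC)
cv2.imwrite("pics/s3.png",cs);
for z in(-.03,0,.019,.03): print(z,proj(w,p+[0,0,z]))
```

```text
{'time': 6.525, 'qpos': array([ 1.81285105e-01, -8.47988107e-02,  1.96274517e+00, -2.21759174e-04,
        1.26793092e+00, -1.76357783e+00]), 'dq': array([ 0.00014727, -0.00152965, -0.00855665,  0.00173471,  0.00215255,
       -0.00105684]), 'joint_efforts': array([ 4.20675977e-03, -2.63052946e+01, -2.96172148e+01, -2.68217322e-03,
        6.56105432e-03,  1.37336491e-05]), 'eef_pos': array([0.4744989 , 0.18950183, 0.23968305]), 'tcp_rot': array([-1.85977051e-01,  9.82551747e-01, -9.34457818e-05, -2.14288410e-03]), 'contact_force': array([-0.63509536, -0.3377953 , -0.33332458]), 'wrist_torque': array([0.00507838, 0.02359217, 0.02789547]), 'finger_force': 39.50525732478127, 'opening': 0.33785225689797044}
tcp px in crop [300.70309707 300.1940804 ]
-0.03 [252.33949952 221.2984708 ]
0 [252.34601864 244.25902895]
0.019 [252.35157039 263.81249898]
0.03 [252.35551965 277.72196532]
```

View pics/s3.png

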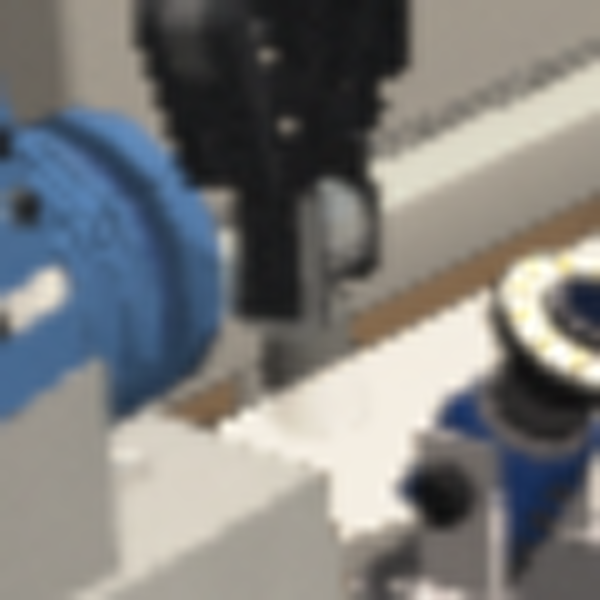

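```bash
cat >> h.py <<'E'
th=np.radians(4.0);LENS=np.array([.5968,-.0721,.115])
AX=np.array([-.5*np.cos(th),-.5*np.sin(th),np.sqrt(.75)]);V=LENS+.12*AX
_z=-AX;_x=np.array([-np.sqrt(.75)*np.cos(th),-np.sqrt(.75)*np.sin(th),-.5]);HOLD=Rot.from_matrix(np.array([_x,np.cross(_z,_x),_z]).T)
E
python3 - <<'E'
from h import *
from plant import ctrl
st=ctrl.get_state();print(V)
print(plan(st["eef_pos"],st["tcp_rot"],V,HOLD,10).tolist())
E
```

```text
[ 0.53694616 -0.07628539  0.21892305]
[[0.389, -2.702, 0.208, 0.008, -0.052, 0.03], [0.32, -2.711, 0.211, 0.008, -0.052, 0.03], [0.25, -2.718, 0.217, 0.008, -0.052, 0.03], [0.181, -2.723, 0.228, 0.008, -0.052, 0.03], [0.112, -2.725, 0.242, 0.008, -0.052, 0.03], [0.044, -2.725, 0.259, 0.008, -0.052, 0.03], [-0.023, -2.724, 0.28, 0.008, -0.052, 0.03], [-0.088, -2.72, 0.305, 0.008, -0.052, 0.03], [-0.152, -2.714, 0.333, 0.008, -0.052, 0.03], [-0.215, -2.705, 0.364, 0.008, -0.052, 0.03]]
```

send_rows(
  series=[
    [[0.39,-2.7,0.21,0.008,-0.052,0.03,-1],[0.32,-2.71,0.21,0.008,-0.052,0.03,-1],[0.25,-2.72,0.22,0.008,-0.052,0.03,-1],[0.18,-2.72,0.23,0.008,-0.052,0.03,-1],[0.11,-2.72,0.24,0.008,-0.052,0.03,-1],[0.04,-2.72,0.26,0.008,-0.052,0.03,-1],[-0.02,-2.72,0.28,0.008,-0.052,0.03,-1],[-0.09,-2.72,0.3,0.008,-0.052,0.03,-1],[-0.15,-2.71,0.33,0.008,-0.052,0.03,-1],[-0.21,-2.7,0.36,0.008,-0.052,0.03,-1]],
  ],
)

```text
time: 7.78
eef_pos: [0.5371, -0.0764, 0.2197]
tcp_rot: [-0.032, 0.965, 0.009, 0.258]
contact_force: [0.8, 0.0, -0.1]
opening: 0.34
finger_force: 39.5
```

send_rows(
  series=[
    [[0,0,0,0,0,0,-1],[0,0,0,0,0,0,-1],[0,0,0,0,0,0,-1]],
  ],
)

```text
time: 8.15
eef_pos: [0.5377, -0.0749, 0.2213]
tcp_rot: [-0.033, 0.965, 0.009, 0.259]
contact_force: [0.4, 0.8, 0.2]
opening: 0.333
finger_force: 39.6
```

Run:
```python
from h import *
from plant import ctrl
w=wcam(ctrl);s=ctrl.read_camera("scene");t=ctrl.read_camera("top");st=ctrl.get_state();print(st)
pickle.dump((w,s,t),open("w4.pkl","wb"))
p,q=st["eef_pos"],st["tcp_rot"];R=Rot.from_quat(q)
print("err mm tool",R.inv().apply(V-p)*1000,"rot",(R.inv()*HOLD).as_rotvec())
o=[]
for n,c in(("s",s),("w",w)):
    u=proj(c,p).astype(int);x0,y0=max(u[0]-40,0),u[1]-60
    f=5
    o.append(cv2.resize(c["img"][y0:y0+120,x0:x0+80,::-1],(400,600),interpolation=cv2.INTER_CUBIC))
    for k in(-.03,0,.03): print(n,k,((proj(c,p-R.apply([0,0,1])*k)-[x0,y0]+.5)*f).round(1))
    print("lens",((proj(c,LENS)-[x0,y0]+.5)*f).round(1))
cv2.imwrite("pics/h4.png",np.hstack(o))
```

```text
{'time': 8.3, 'qpos': array([-0.44132711, -0.26239041,  2.21172512,  0.36339151,  0.75873704,
       -2.29079601]), 'dq': array([-0.00373373,  0.00064155, -0.00027517,  0.00191063,  0.00110038,
       -0.00140409]), 'joint_efforts': array([-2.52996921e-02, -1.91486210e+01, -2.95989239e+01,  5.31661045e-01,
       -8.83856602e-01,  1.08198594e-03]), 'eef_pos': array([ 0.53778797, -0.0750339 ,  0.22159101]), 'tcp_rot': array([-0.03305778,  0.96528711,  0.00905323,  0.25893245]), 'contact_force': array([-0.25740499,  0.98939609, -0.24133794]), 'wrist_torque': array([-0.0344556 ,  0.29509014, -0.00490235]), 'finger_force': 39.576662925537676, 'opening': 0.33749477169339426}
err mm tool [ 2.13637409 -1.1918284   1.84616888] rot [-0.00031522  0.00056255 -0.00126222]
s -0.03 [186.7 339.5]
s 0 [206.8 304.4]
s 0.03 [227.6 268.1]
lens [132.4 441.8]
w -0.03 [203.8 186.2]
w 0 [202.9 303.9]
w 0.03 [201.7 475.7]
lens [198.2 -31.5]
```

View pics/h4.png

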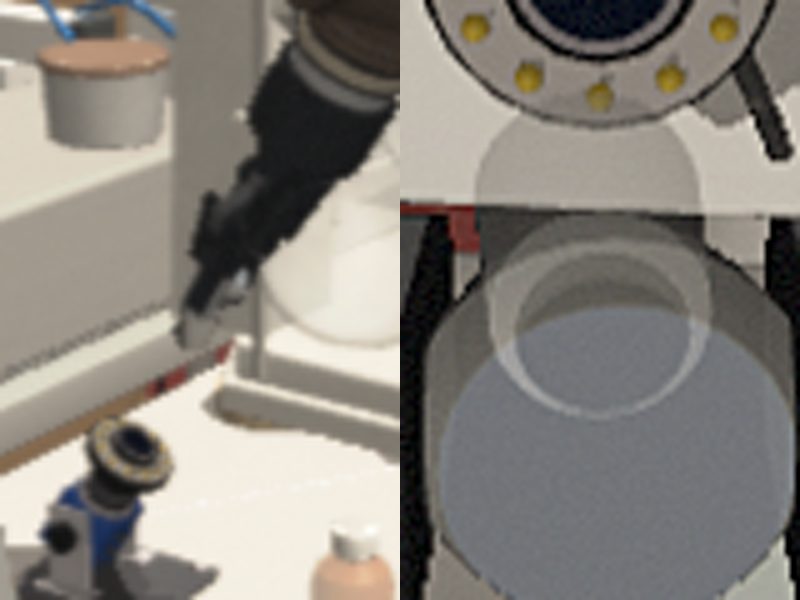

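Run:
```python
from h import *
from plant import ctrl
P=[]
for i in range(8):
    w=wcam(ctrl);st=ctrl.get_state();P.append(st["eef_pos"])
print(np.array(P).round(4));R=Rot.from_quat(st["tcp_rot"]);p=np.mean(P,0);print("err",R.inv().apply(V-p)*1000,(R.inv()*HOLD).as_rotvec())
pickle.dump(w,open("w5.pkl","wb"))
x0,y0=172,170
c=cv2.convertScaleAbs(w["img"][y0:y0+120,x0:x0+160,::-1],alpha=1.3)
cv2.imwrite("pics/w5.png",cv2.resize(c,(800,600),interpolation=cv2.INTER_CUBIC))
for z in(-.029,0,.008,.03):print(z,((proj(w,p+R.apply([0,0,z]))-[x0,y0]+.5)*5).round(1), "px/mm",5*.3342/(w["R"]@(p+R.apply([0,0,z]))+w["t"])[2])
```

```text
[[ 0.5378 -0.0752  0.2216]
 [ 0.5378 -0.0753  0.2216]
 [ 0.5378 -0.0754  0.2216]
 [ 0.5377 -0.0755  0.2215]
 [ 0.5377 -0.0756  0.2215]
 [ 0.5377 -0.0756  0.2215]
 [ 0.5377 -0.0757  0.2214]
 [ 0.5377 -0.0757  0.2214]]
err [ 2.02007448 -0.73662616  1.83522571] [-0.00088843  0.00050232 -0.00239024]
-0.029 [400.9 546.7] px/mm 13.1923945512503
0 [401.4 382.2] px/mm 10.807249572009006
0.008 [401.6 346.8] px/mm 10.293843837131892
0.03 [401.8 264.7] px/mm 9.104434836816624
```

View pics/w5.png

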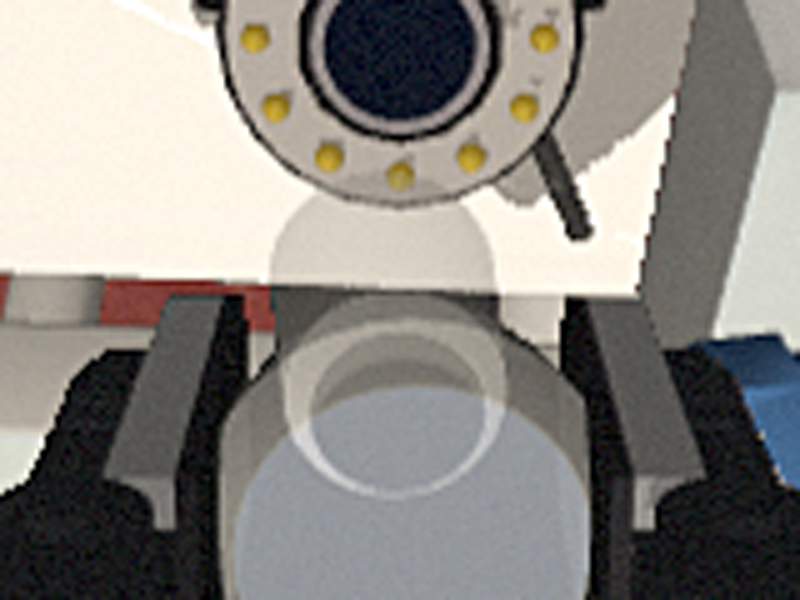

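The narrow end is centred at x=385, the neck ring at 395 and the head at about 408, against 401 expected for all three. So the stopper tilts about 2.5° in each direction in the grip. I'll correct that tilt along with the 2–3 mm offset.

send_rows(
  series=[
    [[0.13,0,0.06,-0.02,0.02,0,-1],[0.12,0,0.06,-0.02,0.02,0,-1],[0,0,0,0,0,0,-1],[0,0,0,0,0,0,-1],[0,0,0,0,0,0,-1],[0,0,0,0,0,0,-1],[0,0,0,0,0,0,-1],[0,0,0,0,0,0,-1]],
  ],
)

```text
time: 9.7
eef_pos: [0.5361, -0.0758, 0.2192]
tcp_rot: [-0.038, 0.97, 0.028, 0.239]
contact_force: [-0.7, 0.0, -0.8]
opening: 0.338
finger_force: 39.6
```

Run:
```python
from h import *
from plant import ctrl
w=wcam(ctrl);st=ctrl.get_state();p=st["eef_pos"];R=Rot.from_quat(st["tcp_rot"]);print(p,st["dq"].round(4),st["finger_force"]);print("err",R.inv().apply(V-p)*1000,(R.inv()*HOLD).as_rotvec())
x0,y0=172,170
c=cv2.convertScaleAbs(w["img"][y0:y0+120,x0:x0+160,::-1],alpha=1.3)
im=cv2.resize(c,(800,600),interpolation=cv2.INTER_CUBIC)
# lens-axis circles the stopper ought to fill: tip (r 12.4, z=-30), head top (r 13.4, z=+29) about V
e1=np.cross(AX,[0,1,0]);e1/=np.linalg.norm(e1);e2=np.cross(AX,e1)
for k,r in((-.03,.0124),(.029,.0134)):
    pts=[(proj(w,V+AX*k+r*(np.cos(a)*e1+np.sin(a)*e2))-[x0,y0]+.5)*5 for a in np.linspace(0,2*np.pi,60)]
    cv2.polylines(im,[np.int32(pts)],True,(0,0,255),1)
cv2.imwrite("pics/w6.png",im)
```

```text
[ 0.53607623 -0.07581298  0.21915833] [-0.0013 -0.0009 -0.0013 -0.0004  0.0011  0.0003] 39.585087031591684
err [-0.63024837 -0.55389655  0.57556699] [ 0.03914359 -0.0394183  -0.00237844]
```

View pics/w6.png

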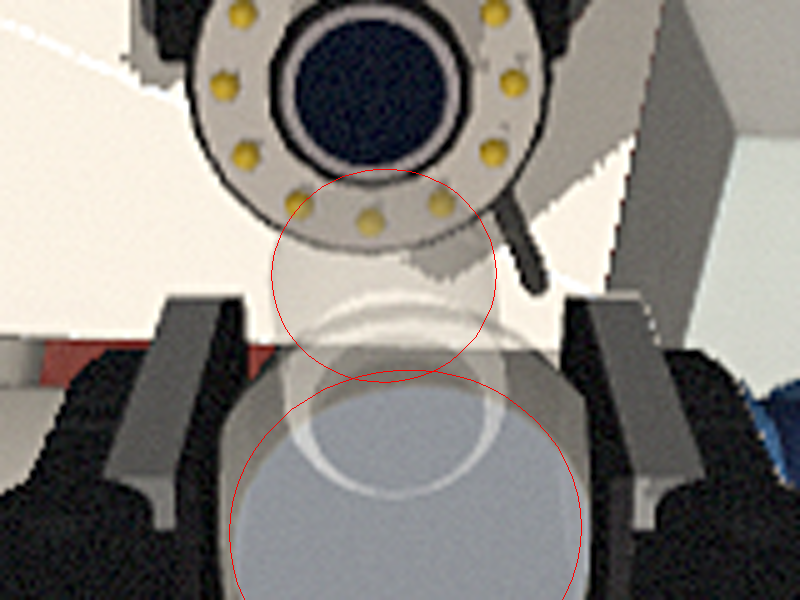

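The narrow end (x 272–498) and the head face fit the predicted on-axis circles to within about 1 mm. The arm is still and the grip is firm.

```bash
python3 -c "
from plant import ctrl
print(ctrl.sign_off())"
```

```text
the job is handed in; nothing more can be done
None
```

The job is handed in at about 10 s on the robot's clock: the stopper is held steady on the lens axis, its middle about 12 cm from the lens and its narrow end towards it; wrist-camera checks put it within about 1 mm of the axis after I corrected a tilt of about 3° in the grip, and I touched nothing else.

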